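# Set the trimming-rail stop at the tight spot

### The arm

A 6-joint arm with a two-finger parallel gripper is mounted at the origin on the work surface. World frame = base frame: x ahead of the robot, y to its left, z up, the work surface at z = 0. Lengths are in mm, angles in rad, forces in N, time in s.
With the tool pointing down it reaches from about 400 to 825 mm from the base axis. Payload 7 kg.
Tool frame: the origin (TCP) lies at the very end of the fingers, on their centre line; the grasp point (between the pads) lies 19 mm behind it (pinch_z is the distance from the TCP to the grasp point, in mm); x points along the fingers, y is the direction in which the jaws open and shut, and the axes are right-handed (so a half turn about x gives the same grasp; the last joint's range is limited). The gripper opens to 88 mm and grips with 3 to 60 N. Pads are 19 mm wide; open, the fingers measure 130 mm over their backs; the gripper's body (78 mm by 193 mm) begins 47 mm behind the grasp point.
Start: joints at [-0.885, 0.359, 0.012, 0, -1.224, -0.288], TCP at [261.461, -622.281, 226.561] pointing down, gripper open.
Joint ranges: [-3.07, 3.07], [-1.43, 2.12], [-1.02, 1.25], [-3.03, 1.67], [-3.05, -0], [-3.03, 3.03]. Speed limits (rad/s): [2.39, 2.39, 3.01, 3.14, 3.14, 3.14].

### API

Orientations are given as a unit quaternion [x, y, z, w].
In Python, from bench import * gives the robot as it stands.
- The arm moves only by the tool apply_moves, never from a script. Its argument "commands" is a list of rows, each a list of 2 entries, a list of its own where there are three numbers: the shift along the tool's x, y, z in cm, then the turn, a rotation vector about the tool's x, y, z in degrees. In form: [[[x, y, z], [rx, ry, rz]], ...]. A call has 1 to 12 rows; each row is the pose to reach, as a shift and turn from the pose commanded when the call began, along the tool's axes at that moment; what a row does not reach only later rows make up. A row lasts 1/12 s, in which the tool goes at most 41.7 mm and 7.16 degrees, less where a joint would pass 70% of its speed; a pose out of reach is approached as far as the arm can. A call with a gripper value outside its range is refused whole. "claw" is the opening, from 0 (shut) to 1 (fully open), set as the call begins (left out, the last holds). The fingers move at their own pace and stop on an object; "grip_force" is the grip in N (left out, the last holds). Time passes only in rows, so rows that repeat a pose let the fingers close. It gives the time, the measured TCP pose, the force and the opening at its end, in the units of the state.
- read_state(): the state, without advancing time (a new reading comes with each control period).
- read_camera(name): name is "side" or "top" or "wrist"; returns the picture (384x512x3 uint8, blue, green, red); there is no depth.
- camera_model(name): a dict with "fx", "fy", "cx", "cy" (pixels), "R" (3x3) and "t" (3): a world point X has camera coordinates R X + t; the wrist camera has in their place "mount" (4x4, takes a point from camera to tool coordinates, whose origin is the TCP and whose axes are the tool frame's). Camera axes: x right, y down, z forward; pixel columns grow to the right and rows downward; lengths in mm; the calibration is good to about 2 mm. The wrist camera is an equidistant fisheye: a pixel r from the principal point sees the ray r / f radians off the axis. A picture is of the moment at which its call begins: read the wrist's pose just before it. camera_model takes no time and is no camera call.
- finish_job(): hands the job in, once; it reports no verdict.
The state is a dict: "clock": time; "q": joint angles; "qd": joint speeds; "effort": joint torques, N m; "ee_pos": TCP position; "orientation": TCP orientation; "ft_force": force on the tool from outside, world axes, zero at the start; "moment": the same for the moment, N m; "finger_gap": finger opening in mm.
Only numpy, scipy, OpenCV 4.12 (cv2) and the standard library are available. Lean on these libraries where they do the work, as an engineer would, in place of code of your own. Each camera call takes 0.05 s, during which the arm holds its last target.

### The job

The trimming rail binds somewhere along its length: slide the carriage by its square knob gently towards the stop and on, pushing the stop ahead of it, until you clearly feel it bind, and do not force it. Leave the stop there, back the carriage off about 3 cm from the stop, then flip the stop's clamp lever fully over towards the robot's side. Leave the other things on the bench alone.

Things in the scene. Friction and masses are not known exactly. Their poses are not given: they have to be found in the camera images.
- rail: Fixed plywood board (200 x 560 x 18 mm) with an aluminium rail (50 mm wide, top 46 mm above the bench) along its middle. Origin: centre of its underside, on the bench. Its y axis runs along the rail from carriage to stop and tight spot, x across it away from the robot, z up. The unseen tight spot differs each time: the stop's far face meets it between y = 40 and 160 mm.
- carriage: Dark steel slide on the rail, 64 (across) x 80 (along the rail) x 26 mm, with an upright black square knob, 24 x 24 mm and 41 mm tall, in the middle of its top. Origin: centre of its underside, 49 mm above the bench; axes as the rail's. Slides only along the rail's y, drag about 2 N, stays where left. Starts 20 to 110 mm clear of the stop.
- carriage_grip (a point): Where to grip the carriage's square knob: on its axis, 97 mm above the bench, 19 mm below the knob's top, 22 mm above the carriage's flat top.
- stop: Aluminium block, 64 (across) x 40 (along the rail) x 26 mm, on the rail's +y side of the carriage. Origin: centre of its underside, 49 mm above the bench; axes as the rail's. Touches the carriage when the origins are 60 mm apart. Drag 2.5 N, clamped or not; stays where left. In the tight spot it meets a further 1 N per mm: 8 to 12 N in all, held for a moment, is bound; 18 N is forcing it.
- clamp_lever (a joint): Lever on the stop, in rad: 0 = leaning 40 degrees away from the robot (open, at the start), 1.4 = 40 degrees towards the robot (clamped, end of travel). Steel rod 10 mm thick, 55 mm long, turning about an axis along the rail, 34 mm above the stop's origin (83 mm above the bench). Stiff, 0.06 N m; stays where left. Shut fingertips drawn across the rail 20 to 30 mm above the axis take it over.
- lever_tip (a point): Centre of the black ball, 18 mm across, at the free end of the clamp lever: at the start 35 mm beyond the stop's middle (rail +x) and 125 mm above the bench.
- weight: Brass bar, 28 x 110 x 22 mm, lying on the board beyond the rail; to be left alone. Origin: centre of its underside.
- folder: Flat wooden paper folder, 22 x 150 x 10 mm, lying on the board beyond the rail; to be left alone. Origin: centre of its underside.
- bowl: Steel bowl, 170 mm across, 70 mm high, on the bench to the right; to be left alone. Origin: centre of its underside.
- sprayer: Clear spray bottle, 68 mm across, 174 mm high, on the bench to the left; to be left alone. Origin: centre of its underside.
- cup: White cup, 72 mm across, 80 mm high, far left; to be left alone. Origin: centre of its underside.
- paste_jar: White lidded jar, 72 mm across, 85 mm high, on the bench to the right; to be left alone. Origin: centre of its underside.
- brush: Flat brush, about 200 mm long, lying on the bench to the left; to be left alone. Origin: under its middle.

How it is judged (in metres and radians):
On the way, in this order (a step that is already met when the one before it is completed fails the run):
1. the carriage presses the stop against the tight spot with more than 6.5 N (contact force between carriage and stop above 6.5 N), for 0.2 s.
2. the carriage is backed off, 18 to 42 mm clear of the stop (y of stop in the frame of carriage between 0.078 and 0.102 m), for 0.2 s.
3. the clamp lever is flipped over towards the robot (value of joint clamp_lever above 1.2 rad), for 0.2 s.
At the end, for the whole second after the job is handed in: The carriage rests 18 to 42 mm clear of the stop (origins 78 to 102 mm apart), the stop is at rest, and the clamp lever is over towards the robot (more than 1.2 rad) (all of step 2 and value of joint clamp_lever above 1.2 rad and linear speed of each of carriage, stop below 0.01 m/s); the robot touches nothing.
It fails at once if the tight spot is forced (carriage on stop above 20 N) (contact force between carriage and stop above 20 N).
It fails at once if a bystander is moved more than 20 mm (distance of any of weight, folder, bowl, sprayer, cup, paste_jar, brush from where it was at the start of the episode above 0.02 m).
It also fails if it takes over 69 s, if anything falls off the work surface, if the arm or the gripper's body presses on something with over 40 N, if the wrist force passes 120 N, or if a joint passes its speed limit or range.

## Working session

There is one attempt and no reset: what is moved stays moved. The work goes in short steps, Python scripts to look and compute and a tool call to move; the robot and the scene stay as the last step left them, time stands still between calls to the robot, and variables do not carry over. Pictures are saved under pics/ and viewed, and the job is handed in when it is done.

Besides the shell and the picture viewer there is one more tool, called after ">>>" as name([rows], argument=value, ...), one row to a line, values as JSON. apply_moves: Moves the arm, as the interface text tells. Its arguments: {"type":"object","properties":{"commands":{"type":"array"},"claw":{"type":"number"},"grip_force":{"type":"number"}},"required":["commands"]}

```bash
mkdir -p pics; ls; python3 - <<'E'
from bench import *
import cv2
s=read_state(); print(s)
for n in("top","side","wrist"):
    cv2.imwrite(f"pics/{n}0.png",read_camera(n)); m=camera_model(n); print(n,m)
E
```

```text
pics
{'clock': 0.0, 'q': array([-8.84887285e-01,  3.59383800e-01,  1.10587573e-02, -3.18125520e-04,
       -1.22406822e+00, -2.88085060e-01]), 'qd': array([-1.40465090e-03, -1.24733755e-03, -5.47753906e-04, -4.29477128e-04,
       -5.19250778e-05, -1.48637925e-03]), 'effort': array([ 1.50246509e-03, -5.82718742e+01,  2.93056619e+01,  6.99717075e+00,
        6.89963999e-03, -1.65563106e-04]), 'ee_pos': array([ 261.27888676, -621.86666968,  225.63039073]), 'orientation': array([-0.1391403 ,  0.69334226,  0.1402372 ,  0.69300073]), 'ft_force': array([ 0.3232135 , -0.26573183, -0.37203439]), 'moment': array([ 0.01027629, -0.05590797,  0.01849657]), 'finger_gap': 87.85037945649276}
top {'fx': 391.87180234465774, 'fy': 391.87180234465774, 'cx': 256.4618961070673, 'cy': 190.45161416843476, 'R': array([[-4.14683746e-03, -9.99991251e-01,  5.48976391e-04],
       [-9.98486277e-01,  4.11048622e-03, -5.48475931e-02],
       [ 5.48448567e-02, -7.75589446e-04, -9.98494587e-01]]), 't': array([ -31.43830074,  483.69241319, 1365.43381987])}
side {'fx': 363.50298521361714, 'fy': 363.50298521361714, 'cx': 254.8002461153942, 'cy': 189.1755756106192, 'R': array([[-0.98334657, -0.18069715, -0.01944376],
       [-0.07534118,  0.50267106, -0.86118843],
       [ 0.16538811, -0.84538177, -0.5079138 ]]), 't': array([ 462.82963132,  139.42713   , 1174.07186268])}
wrist {'fx': 297.3186396354542, 'fy': 297.3186396354542, 'cx': 254.10760530388416, 'cy': 188.6215065668762, 'mount': array([[-1.82823545e-04, -2.69625258e-01,  9.62965309e-01,
        -1.59168386e+02],
       [ 9.99999807e-01,  5.22611825e-04,  3.36183303e-04,
        -4.67431940e-01],
       [-5.93900568e-04,  9.62965185e-01,  2.69625111e-01,
        -7.27449199e+01],
       [ 0.00000000e+00,  0.00000000e+00,  0.00000000e+00,
         1.00000000e+00]])}
```

View pics/top0.png

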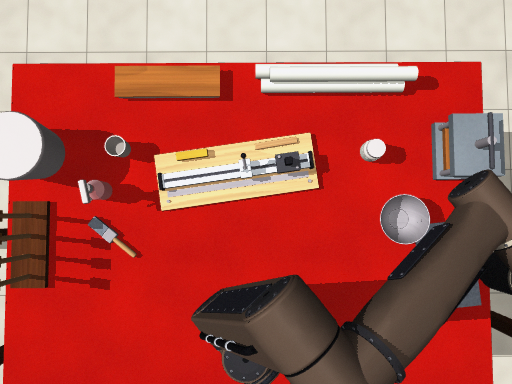

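View pics/side0.png

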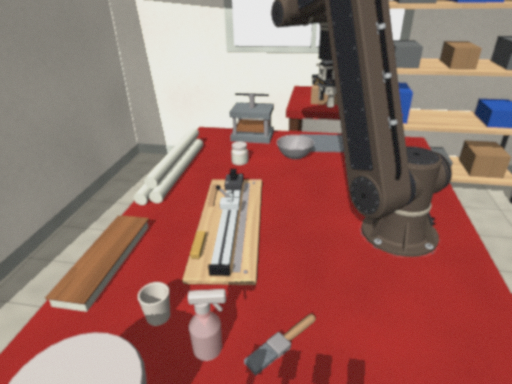

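```bash
python3 - <<'E'
import cv2
a=cv2.imread('pics/top0.png')
cv2.imwrite('pics/topz.png',cv2.resize(a[40:260,130:400],None,fx=2.9,fy=2.7,interpolation=cv2.INTER_CUBIC))
E
```

```text
(no output)
```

The top view shows the board near (236,172), the carriage knob near (289,160), and the stop near (245,168) with the lever ball at (243,156). The rail's +y runs to image left.

View pics/topz.png

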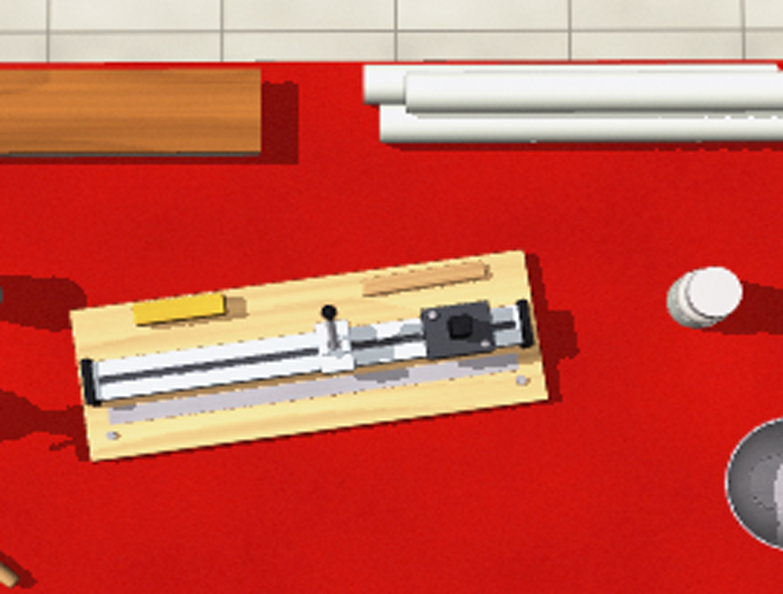

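```bash
cat > h.py <<'E'
import numpy as np, cv2
from bench import *
from scipy.spatial.transform import Rotation as Ro
def ray(name,uv,z,st=None):
    m=camera_model(name); u,v=uv
    d=np.array([(u-m['cx'])/m['fx'],(v-m['cy'])/m['fy'],1])
    R=np.array(m['R']);t=np.array(m['t'])
    c=-R.T@t; w=R.T@d
    return c+w*(z-c[2])/w[2]
def wray(uv,z,st):
    m=camera_model('wrist'); M=np.array(m['mount'])
    d=np.array([uv[0]-m['cx'],uv[1]-m['cy']]); r=np.hypot(*d); th=r/m['fx']
    v=np.r_[d/max(r,1e-9)*np.sin(th),np.cos(th)]
    Rt=Ro.from_quat(st['orientation']).as_matrix()
    w=Rt@(M[:3,:3]@v); c=Rt@M[:3,3]+st['ee_pos']
    return c+w*(z-c[2])/w[2]
def tool(st,p):
    return Ro.from_quat(st['orientation']).as_matrix().T@(np.array(p)-st['ee_pos'])
E
python3 - <<'E'
from h import *
a=cv2.imread('pics/top0.png')
hsv=cv2.cvtColor(a,cv2.COLOR_BGR2HSV)
red=(((hsv[...,0]<6)|(hsv[...,0]>174))&(hsv[...,1]>150)).astype(np.uint8)
m=np.zeros(red.shape,np.uint8); m[120:222,145:330]=1-red[120:222,145:330]
wood=((hsv[...,0]>8)&(hsv[...,0]<30)&(hsv[...,2]>120)).astype(np.uint8)
wood[:120]=0;wood[222:]=0;wood[:,:145]=0;wood[:,330:]=0
c=max(cv2.findContours(cv2.morphologyEx(wood,cv2.MORPH_CLOSE,np.ones((5,5))),0,2)[0],key=cv2.contourArea)
h=cv2.convexHull(c).astype(float).reshape(-1,2)
P=np.array([ray('top',p,18)[:2] for p in h]).astype(np.float32)
r=cv2.minAreaRect(P);print(r)
print(cv2.boxPoints(r))
for n,uv,z in(("knob",(289,160),116),("ball",(243,156),125)): print(n,ray('top',uv,z))
s=read_state();print(Ro.from_quat(s['orientation']).as_matrix())
E
```

```text
((551.7385864257812, 38.734161376953125), (199.10231018066406, 557.9817504882812), 7.9677581787109375)
[[ 414.47592  301.23236]
 [ 491.821   -251.36278]
 [ 689.0012  -223.76404]
 [ 611.6561   328.83112]]
knob [ 577.20078289 -140.16508908  116.        ]
ball [589.68236853   9.9146797  125.        ]
[[-5.60957180e-04 -3.87315957e-01  9.21946872e-01]
 [ 1.05283943e-03  9.21946277e-01  3.87316348e-01]
 [-9.99999288e-01  1.18792990e-03 -1.09390873e-04]]
```

```bash
python3 - <<'E'
from h import *
s=read_state()
print(tool(s,[577.5,-140.5,190]))
E
```

```text
[ 36.19140163 321.40016642 477.98062546]
```

>>> apply_moves([
  [[0.1,1.0,1.5],[0.5,0,0]],
  [[0.3,3.0,4.5],[2,0,0]],
  [[0.6,5.2,7.8],[4,0,0]],
  [[0.8,7.5,11.2],[6,0,0]],
  [[1.0,9.7,14.5],[8,0,0]],
  [[1.2,12.0,17.8],[9.5,0,0]],
  [[1.5,14.2,21.2],[11,0,0]],
  [[1.8,16.5,24.5],[12.5,0,0]],
  [[2.0,18.7,27.8],[14,0,0]],
  [[2.3,21.0,31.2],[14.8,0,0]],
  [[2.6,23.2,34.5],[14.8,0,0]],
  [[2.8,25.4,37.8],[14.8,0,0]],
], claw=0.65, grip_force=30)

```text
clock: 1.15
ee_pos: [512.1, -239.7, 198.4]
orientation: [-0.049, 0.705, 0.049, 0.705]
ft_force: [1.5, -0.6, -0.5]
finger_gap: 56.9
```

```bash
python3 - <<'E'
from h import *
s=read_state();cv2.imwrite('pics/w1.png',read_camera('wrist'))
print(tool(s,[577.5,-140.5,170]),s['ee_pos'],s['finger_gap'],s['q'])
yd=np.array([-.1386,.9903,0]);print(Ro.from_quat(s['orientation']).as_matrix().T@yd)
np.savez('w1.npz',p=s['ee_pos'],o=s['orientation'])
E
```

```text
[28.36518539 89.12554265 78.59244776] [ 512.07056581 -239.69437159  198.35815097] 56.941077341294246 [-9.17922622e-02  2.00207306e-01 -2.74635517e-01 -1.57219234e-04
 -1.09608936e+00 -1.33939854e+00]
[1.67201057e-04 9.99951895e-01 4.79290967e-04]
```

View pics/w1.png

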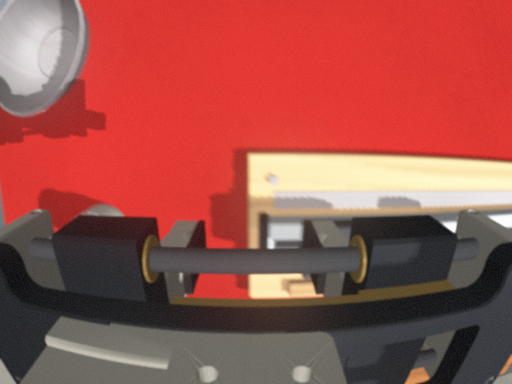

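>>> apply_moves([
  [[1.0,1.5,1.3],[0,0,0]],
  [[2.5,3.5,3.1],[0,0,0]],
  [[4.0,5.5,4.9],[0,0,0]],
  [[5.0,7.5,6.6],[0,0,0]],
  [[5.7,8.6,7.6],[0,0,0]],
  [[6.0,8.9,7.9],[0,0,0]],
  [[6.0,8.9,7.9],[0,0,0]],
  [[6.0,8.9,7.9],[0,0,0]],
])

```text
clock: 1.87
ee_pos: [577.1, -142.9, 138.6]
orientation: [-0.049, 0.706, 0.049, 0.705]
ft_force: [-0.3, -0.2, -0.2]
finger_gap: 56.9
```

```bash
python3 - <<'E'
from h import *
s=read_state();cv2.imwrite('pics/w2.png',read_camera('wrist'))
t=read_camera('top');cv2.imwrite('pics/t2.png',t)
cv2.imwrite('pics/t2z.png',cv2.resize(t[100:230,180:350],None,fx=4,fy=4,interpolation=cv2.INTER_CUBIC))
print(tool(s,[577.5,-140.5,80]),s['ee_pos'],s['finger_gap'],s['q'],s['ft_force'])
yd=np.array([-.1386,.9903,0]);print(Ro.from_quat(s['orientation']).as_matrix().T@yd)
E
```

```text
[58.56031995  2.3144798   0.73248172] [ 577.1304305 -142.8850626  138.5609026] 56.91657275552374 [ 8.58397570e-02  2.98985733e-01 -2.88937362e-01  1.23563950e-04
 -9.83451876e-01 -1.51690027e+00] [-0.27605852 -0.15017003 -0.21283577]
[-7.19298929e-05  9.99951740e-01  7.49919621e-04]
```

View pics/w2.png

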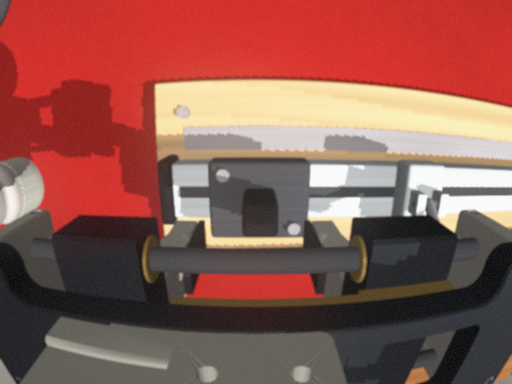

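View pics/t2z.png

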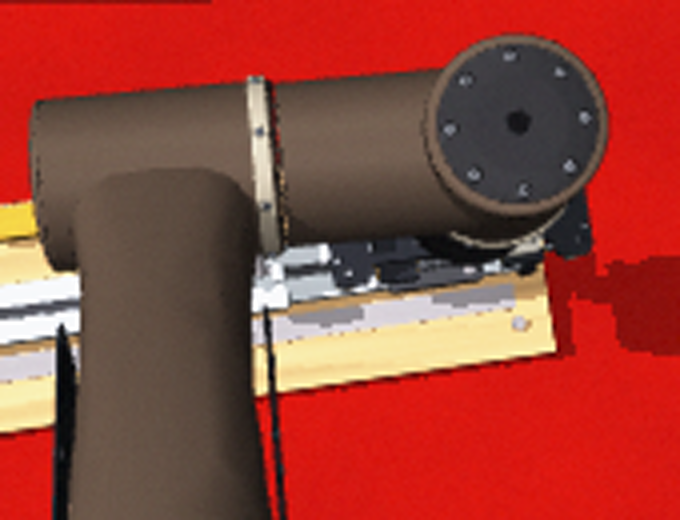

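The wrist view shows the knob centred at about (261,210), between the fingertips (columns 190 to 318). It sits slightly to +y of their middle, so I'll descend with a 3 mm correction.

>>> apply_moves([
  [[0.5,0.2,0.1],[0,0,0]],
  [[1.5,0.3,0.1],[0,0,0]],
  [[3.0,0.3,0.1],[0,0,0]],
  [[4.3,0.3,0.1],[0,0,0]],
  [[5.2,0.3,0.1],[0,0,0]],
  [[5.6,0.3,0.1],[0,0,0]],
  [[5.7,0.3,0.1],[0,0,0]],
  [[5.7,0.3,0.1],[0,0,0]],
])

```text
clock: 2.63
ee_pos: [578.0, -139.6, 81.4]
orientation: [-0.049, 0.705, 0.049, 0.705]
ft_force: [-0.6, -0.2, 0.4]
finger_gap: 56.6
```

>>> apply_moves([
  [[0,0,0],[0,0,0]],
  [[0,0,0],[0,0,0]],
  [[0,0,0],[0,0,0]],
  [[0,0,0],[0,0,0]],
  [[0,0,0],[0,0,0]],
  [[0,0,0],[0,0,0]],
  [[0,0,0],[0,0,0]],
], claw=0.0, grip_force=30)

```text
clock: 3.22
ee_pos: [578.1, -139.4, 81.8]
orientation: [-0.049, 0.705, 0.049, 0.705]
ft_force: [-1.6, 1.2, 1.7]
finger_gap: 24.1
```

```bash
cat >> h.py <<'E'
C=np.array([551.7,38.7]);Y=np.array([-.1386,.9903]);X=np.array([.9903,.1386])
def rep():
    s=read_state();p=s['ee_pos'];f=s['ft_force'];d=p[:2]-C
    print('t%.2f railx %.1f raily %.1f z %.1f | Fx %.2f Fy %.2f Fz %.2f gap %.1f'%(s['clock'],d@X,d@Y,p[2],f[:2]@X,f[:2]@Y,f[2],s['finger_gap']));return s
E
python3 -c "
from h import *
s=rep();cv2.imwrite('pics/w3.png',read_camera('wrist'));rep()"
```

```text
t3.22 railx 1.4 raily -180.0 z 81.8 | Fx -1.43 Fy 1.44 Fz 1.68 gap 24.1
t3.27 railx 1.4 raily -180.0 z 81.8 | Fx 0.18 Fy 0.50 Fz 1.94 gap 23.9
```

View pics/w3.png

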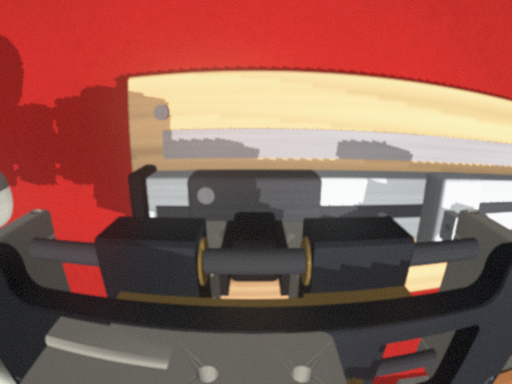

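Gripped: gap 24 mm, knob at the mid-fingers, around (255,240). Now for the free slide.

>>> apply_moves([
  [[0,0.2,0],[0,0,0]],
  [[0,0.6,0],[0,0,0]],
  [[0,1.2,0],[0,0,0]],
  [[0,1.8,0],[0,0,0]],
  [[0,2.4,0],[0,0,0]],
  [[0,3.0,0],[0,0,0]],
  [[0,3.6,0],[0,0,0]],
  [[0,4.2,0],[0,0,0]],
  [[0,4.8,0],[0,0,0]],
  [[0,5.4,0],[0,0,0]],
  [[0,5.8,0],[0,0,0]],
  [[0,6.0,0],[0,0,0]],
])

```text
clock: 4.27
ee_pos: [569.6, -79.2, 81.7]
orientation: [-0.049, 0.705, 0.049, 0.705]
ft_force: [-0.5, -1.7, 5.4]
finger_gap: 23.8
```

```bash
python3 -c "
from h import *
rep()"
```

```text
t4.27 railx 1.4 raily -119.3 z 81.7 | Fx -0.72 Fy -1.61 Fz 5.37 gap 23.8
```

>>> apply_moves([
  [[0,0.1,0],[0,0,0]],
  [[0,0.3,0],[0,0,0]],
  [[0,0.5,0],[0,0,0]],
  [[0,0.7,0],[0,0,0]],
  [[0,0.9,0],[0,0,0]],
  [[0,1.1,0],[0,0,0]],
  [[0,1.3,0],[0,0,0]],
  [[0,1.5,0],[0,0,0]],
])

```text
clock: 4.93
ee_pos: [567.6, -64.8, 81.7]
orientation: [-0.049, 0.705, 0.049, 0.705]
ft_force: [-0.4, -2.3, 5.6]
finger_gap: 23.6
```

```bash
python3 -c "
from h import *
rep()"
```

```text
t4.93 railx 1.4 raily -104.7 z 81.7 | Fx -0.71 Fy -2.26 Fz 5.56 gap 23.6
```

>>> apply_moves([
  [[0,0.2,0],[0,0,0]],
  [[0,0.4,0],[0,0,0]],
  [[0,0.6,0],[0,0,0]],
  [[0,0.8,0],[0,0,0]],
  [[0,1.0,0],[0,0,0]],
  [[0,1.2,0],[0,0,0]],
  [[0,1.4,0],[0,0,0]],
  [[0,1.6,0],[0,0,0]],
  [[0,1.8,0],[0,0,0]],
  [[0,2.0,0],[0,0,0]],
])

```text
clock: 5.77
ee_pos: [564.8, -45.4, 81.8]
orientation: [-0.049, 0.705, 0.049, 0.705]
ft_force: [0.6, -5.0, 5.1]
finger_gap: 23.8
```

```bash
python3 -c "
from h import *
rep()"
```

```text
t5.77 railx 1.4 raily -85.1 z 81.8 | Fx -0.11 Fy -5.06 Fz 5.14 gap 23.8
```

Contact made (about 5 N while pushing both). About 40 mm more is free by the spec.

>>> apply_moves([
  [[0,0.2,0],[0,0,0]],
  [[0,0.45,0],[0,0,0]],
  [[0,0.7,0],[0,0,0]],
  [[0,1.0,0],[0,0,0]],
  [[0,1.3,0],[0,0,0]],
  [[0,1.6,0],[0,0,0]],
  [[0,1.9,0],[0,0,0]],
  [[0,2.2,0],[0,0,0]],
  [[0,2.5,0],[0,0,0]],
  [[0,2.8,0],[0,0,0]],
  [[0,3.0,0],[0,0,0]],
  [[0,3.2,0],[0,0,0]],
])

```text
clock: 6.77
ee_pos: [560.4, -13.7, 81.7]
orientation: [-0.049, 0.705, 0.049, 0.705]
ft_force: [0.4, -4.9, 5.6]
finger_gap: 23.7
```

```bash
python3 -c "
from h import *
rep()"
```

```text
t6.77 railx 1.3 raily -53.0 z 81.7 | Fx -0.25 Fy -4.91 Fz 5.57 gap 23.7
```

>>> apply_moves([
  [[0,0.1,0],[0,0,0]],
  [[0,0.2,0],[0,0,0]],
  [[0,0.3,0],[0,0,0]],
  [[0,0.4,0],[0,0,0]],
  [[0,0.5,0],[0,0,0]],
])

```text
clock: 7.18
ee_pos: [559.7, -8.8, 81.7]
orientation: [-0.049, 0.705, 0.049, 0.705]
ft_force: [0.0, -3.9, 5.3]
finger_gap: 23.9
```

>>> apply_moves([
  [[0,0.1,0],[0,0,0]],
  [[0,0.2,0],[0,0,0]],
  [[0,0.3,0],[0,0,0]],
  [[0,0.4,0],[0,0,0]],
  [[0,0.5,0],[0,0,0]],
])

```text
clock: 7.6
ee_pos: [559.0, -3.8, 81.7]
orientation: [-0.049, 0.705, 0.049, 0.705]
ft_force: [0.7, -3.8, 5.5]
finger_gap: 24.0
```

>>> apply_moves([
  [[0,0.1,0],[0,0,0]],
  [[0,0.2,0],[0,0,0]],
  [[0,0.3,0],[0,0,0]],
  [[0,0.4,0],[0,0,0]],
  [[0,0.5,0],[0,0,0]],
  [[0,0.6,0],[0,0,0]],
])

```text
clock: 8.1
ee_pos: [558.1, 2.1, 81.8]
orientation: [-0.049, 0.705, 0.049, 0.705]
ft_force: [-0.4, -4.9, 5.8]
finger_gap: 23.8
```

>>> apply_moves([
  [[0,0.1,0],[0,0,0]],
  [[0,0.2,0],[0,0,0]],
  [[0,0.3,0],[0,0,0]],
  [[0,0.4,0],[0,0,0]],
  [[0,0.5,0],[0,0,0]],
  [[0,0.6,0],[0,0,0]],
])

```text
clock: 8.6
ee_pos: [557.3, 8.0, 81.7]
orientation: [-0.049, 0.705, 0.049, 0.705]
ft_force: [0.9, -5.3, 5.4]
finger_gap: 23.8
```

>>> apply_moves([
  [[0,0.1,0],[0,0,0]],
  [[0,0.2,0],[0,0,0]],
  [[0,0.3,0],[0,0,0]],
  [[0,0.4,0],[0,0,0]],
  [[0,0.5,0],[0,0,0]],
  [[0,0.6,0],[0,0,0]],
])

```text
clock: 9.1
ee_pos: [556.5, 14.0, 81.8]
orientation: [-0.049, 0.705, 0.049, 0.705]
ft_force: [0.6, -4.9, 5.8]
finger_gap: 24.1
```

>>> apply_moves([
  [[0,0.1,0],[0,0,0]],
  [[0,0.2,0],[0,0,0]],
  [[0,0.3,0],[0,0,0]],
  [[0,0.4,0],[0,0,0]],
  [[0,0.5,0],[0,0,0]],
  [[0,0.6,0],[0,0,0]],
])

```text
clock: 9.6
ee_pos: [555.6, 19.9, 81.7]
orientation: [-0.049, 0.705, 0.049, 0.705]
ft_force: [-0.3, -5.0, 5.2]
finger_gap: 23.7
```

>>> apply_moves([
  [[0,0.1,0],[0,0,0]],
  [[0,0.2,0],[0,0,0]],
  [[0,0.3,0],[0,0,0]],
  [[0,0.4,0],[0,0,0]],
  [[0,0.5,0],[0,0,0]],
  [[0,0.6,0],[0,0,0]],
])

```text
clock: 10.1
ee_pos: [554.8, 25.9, 81.7]
orientation: [-0.049, 0.705, 0.049, 0.705]
ft_force: [-0.1, -5.0, 6.1]
finger_gap: 23.4
```

>>> apply_moves([
  [[0,0.1,0],[0,0,0]],
  [[0,0.2,0],[0,0,0]],
  [[0,0.3,0],[0,0,0]],
  [[0,0.4,0],[0,0,0]],
  [[0,0.5,0],[0,0,0]],
  [[0,0.6,0],[0,0,0]],
])

```text
clock: 10.6
ee_pos: [553.9, 31.8, 81.7]
orientation: [-0.049, 0.705, 0.049, 0.705]
ft_force: [0.9, -4.9, 5.9]
finger_gap: 23.7
```

>>> apply_moves([
  [[0,0.1,0],[0,0,0]],
  [[0,0.2,0],[0,0,0]],
  [[0,0.3,0],[0,0,0]],
  [[0,0.4,0],[0,0,0]],
  [[0,0.5,0],[0,0,0]],
  [[0,0.6,0],[0,0,0]],
])

```text
clock: 11.1
ee_pos: [553.1, 37.7, 81.7]
orientation: [-0.049, 0.705, 0.049, 0.705]
ft_force: [0.6, -4.9, 5.6]
finger_gap: 23.8
```

>>> apply_moves([
  [[0,0.1,0],[0,0,0]],
  [[0,0.2,0],[0,0,0]],
  [[0,0.3,0],[0,0,0]],
  [[0,0.4,0],[0,0,0]],
  [[0,0.5,0],[0,0,0]],
  [[0,0.6,0],[0,0,0]],
])

```text
clock: 11.6
ee_pos: [552.3, 43.7, 81.7]
orientation: [-0.049, 0.705, 0.049, 0.705]
ft_force: [1.4, -3.9, 6.6]
finger_gap: 24.2
```

>>> apply_moves([
  [[0,0.1,0],[0,0,0]],
  [[0,0.2,0],[0,0,0]],
  [[0,0.3,0],[0,0,0]],
  [[0,0.4,0],[0,0,0]],
  [[0,0.5,0],[0,0,0]],
  [[0,0.6,0],[0,0,0]],
])

```text
clock: 12.1
ee_pos: [551.4, 49.6, 81.8]
orientation: [-0.049, 0.705, 0.049, 0.705]
ft_force: [0.5, -3.9, 5.0]
finger_gap: 23.7
```

>>> apply_moves([
  [[0,0.1,0],[0,0,0]],
  [[0,0.2,0],[0,0,0]],
  [[0,0.3,0],[0,0,0]],
  [[0,0.4,0],[0,0,0]],
  [[0,0.5,0],[0,0,0]],
  [[0,0.6,0],[0,0,0]],
])

```text
clock: 12.6
ee_pos: [550.6, 55.6, 81.7]
orientation: [-0.049, 0.705, 0.049, 0.705]
ft_force: [0.2, -4.3, 6.1]
finger_gap: 23.8
```

>>> apply_moves([
  [[0,0.1,0],[0,0,0]],
  [[0,0.2,0],[0,0,0]],
  [[0,0.3,0],[0,0,0]],
  [[0,0.4,0],[0,0,0]],
  [[0,0.5,0],[0,0,0]],
  [[0,0.6,0],[0,0,0]],
])

```text
clock: 13.1
ee_pos: [549.7, 61.5, 81.7]
orientation: [-0.049, 0.705, 0.049, 0.705]
ft_force: [0.8, -4.9, 5.6]
finger_gap: 24.2
```

>>> apply_moves([
  [[0,0.1,0],[0,0,0]],
  [[0,0.2,0],[0,0,0]],
  [[0,0.3,0],[0,0,0]],
  [[0,0.4,0],[0,0,0]],
  [[0,0.5,0],[0,0,0]],
  [[0,0.6,0],[0,0,0]],
])

```text
clock: 13.6
ee_pos: [548.9, 67.4, 81.7]
orientation: [-0.049, 0.705, 0.049, 0.705]
ft_force: [0.8, -3.7, 5.8]
finger_gap: 23.8
```

>>> apply_moves([
  [[0,0.1,0],[0,0,0]],
  [[0,0.2,0],[0,0,0]],
  [[0,0.3,0],[0,0,0]],
  [[0,0.4,0],[0,0,0]],
  [[0,0.5,0],[0,0,0]],
  [[0,0.6,0],[0,0,0]],
])

```text
clock: 14.1
ee_pos: [548.1, 73.4, 81.7]
orientation: [-0.049, 0.705, 0.049, 0.705]
ft_force: [0.5, -4.7, 5.8]
finger_gap: 23.8
```

>>> apply_moves([
  [[0,0.1,0],[0,0,0]],
  [[0,0.2,0],[0,0,0]],
  [[0,0.3,0],[0,0,0]],
  [[0,0.4,0],[0,0,0]],
  [[0,0.5,0],[0,0,0]],
  [[0,0.6,0],[0,0,0]],
])

```text
clock: 14.6
ee_pos: [547.3, 79.3, 81.8]
orientation: [-0.049, 0.705, 0.049, 0.705]
ft_force: [0.4, -5.1, 6.2]
finger_gap: 24.0
```

>>> apply_moves([
  [[0,0.1,0],[0,0,0]],
  [[0,0.2,0],[0,0,0]],
  [[0,0.3,0],[0,0,0]],
  [[0,0.4,0],[0,0,0]],
  [[0,0.5,0],[0,0,0]],
  [[0,0.6,0],[0,0,0]],
])

```text
clock: 15.1
ee_pos: [546.4, 85.3, 81.7]
orientation: [-0.049, 0.705, 0.049, 0.705]
ft_force: [0.5, -3.9, 5.8]
finger_gap: 24.0
```

>>> apply_moves([
  [[0,0.1,0],[0,0,0]],
  [[0,0.2,0],[0,0,0]],
  [[0,0.3,0],[0,0,0]],
  [[0,0.4,0],[0,0,0]],
  [[0,0.5,0],[0,0,0]],
  [[0,0.6,0],[0,0,0]],
])

```text
clock: 15.6
ee_pos: [545.6, 91.2, 81.8]
orientation: [-0.049, 0.705, 0.049, 0.705]
ft_force: [0.5, -4.0, 5.1]
finger_gap: 23.7
```

>>> apply_moves([
  [[0,0.1,0],[0,0,0]],
  [[0,0.2,0],[0,0,0]],
  [[0,0.3,0],[0,0,0]],
  [[0,0.4,0],[0,0,0]],
  [[0,0.5,0],[0,0,0]],
  [[0,0.6,0],[0,0,0]],
])

```text
clock: 16.1
ee_pos: [544.8, 97.1, 81.8]
orientation: [-0.049, 0.705, 0.049, 0.705]
ft_force: [0.7, -4.1, 5.6]
finger_gap: 23.6
```

>>> apply_moves([
  [[0,0.1,0],[0,0,0]],
  [[0,0.2,0],[0,0,0]],
  [[0,0.3,0],[0,0,0]],
  [[0,0.4,0],[0,0,0]],
  [[0,0.5,0],[0,0,0]],
  [[0,0.6,0],[0,0,0]],
])

```text
clock: 16.6
ee_pos: [543.9, 103.1, 81.7]
orientation: [-0.049, 0.705, 0.049, 0.705]
ft_force: [0.5, -4.6, 6.2]
finger_gap: 24.0
```

>>> apply_moves([
  [[0,0.1,0],[0,0,0]],
  [[0,0.2,0],[0,0,0]],
  [[0,0.3,0],[0,0,0]],
  [[0,0.4,0],[0,0,0]],
  [[0,0.5,0],[0,0,0]],
  [[0,0.6,0],[0,0,0]],
])

```text
clock: 17.1
ee_pos: [543.0, 109.0, 81.7]
orientation: [-0.049, 0.705, 0.049, 0.705]
ft_force: [0.5, -4.5, 5.9]
finger_gap: 23.8
```

>>> apply_moves([
  [[0,0.1,0],[0,0,0]],
  [[0,0.2,0],[0,0,0]],
  [[0,0.3,0],[0,0,0]],
  [[0,0.4,0],[0,0,0]],
  [[0,0.5,0],[0,0,0]],
  [[0,0.6,0],[0,0,0]],
])

```text
clock: 17.6
ee_pos: [542.2, 114.9, 81.7]
orientation: [-0.049, 0.705, 0.049, 0.705]
ft_force: [0.5, -4.3, 5.7]
finger_gap: 23.5
```

>>> apply_moves([
  [[0,0.1,0],[0,0,0]],
  [[0,0.2,0],[0,0,0]],
  [[0,0.3,0],[0,0,0]],
  [[0,0.4,0],[0,0,0]],
  [[0,0.5,0],[0,0,0]],
])

```text
clock: 18.02
ee_pos: [541.6, 119.2, 81.8]
orientation: [-0.05, 0.705, 0.049, 0.705]
ft_force: [3.0, -8.9, 5.3]
finger_gap: 23.8
```

```bash
python3 -c "
from h import *
rep();cv2.imwrite('pics/w4.png',read_camera('wrist'));rep()"
```

```text
t18.02 railx 1.1 raily 81.1 z 81.8 | Fx 1.73 Fy -9.18 Fz 5.31 gap 23.8
t18.07 railx 1.2 raily 81.3 z 81.7 | Fx 0.85 Fy -7.20 Fz 6.41 gap 23.7
```

View pics/w4.png

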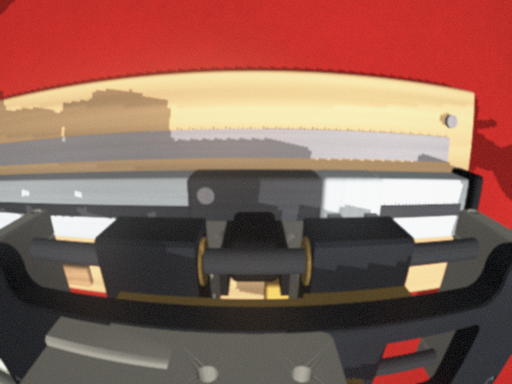

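Binding starts here: the force rose from 4.5 N to about 8 N. I'll add small increments.

>>> apply_moves([
  [[0,0.05,0],[0,0,0]],
  [[0,0.1,0],[0,0,0]],
  [[0,0.15,0],[0,0,0]],
  [[0,0.2,0],[0,0,0]],
  [[0,0.2,0],[0,0,0]],
])

```text
clock: 18.48
ee_pos: [541.3, 120.9, 81.7]
orientation: [-0.05, 0.705, 0.049, 0.705]
ft_force: [3.4, -9.2, 5.8]
finger_gap: 23.9
```

```bash
python3 -c "
from h import *
rep()"
```

```text
t18.48 railx 1.1 raily 82.8 z 81.7 | Fx 2.12 Fy -9.54 Fz 5.80 gap 23.9
```

>>> apply_moves([
  [[0,0.05,0],[0,0,0]],
  [[0,0.1,0],[0,0,0]],
  [[0,0.15,0],[0,0,0]],
  [[0,0.2,0],[0,0,0]],
  [[0,0.2,0],[0,0,0]],
  [[0,0.2,0],[0,0,0]],
])

```text
clock: 18.98
ee_pos: [541.1, 122.5, 81.7]
orientation: [-0.05, 0.705, 0.049, 0.705]
ft_force: [3.1, -10.8, 5.9]
finger_gap: 24.0
```

```bash
python3 -c "
from h import *
rep()"
```

```text
t18.98 railx 1.1 raily 84.5 z 81.7 | Fx 1.60 Fy -11.10 Fz 5.91 gap 24.0
```

>>> apply_moves([
  [[0,0.05,0],[0,0,0]],
  [[0,0.1,0],[0,0,0]],
  [[0,0.1,0],[0,0,0]],
  [[0,0.1,0],[0,0,0]],
  [[0,0.1,0],[0,0,0]],
  [[0,0.1,0],[0,0,0]],
])

```text
clock: 19.48
ee_pos: [541.0, 123.4, 81.7]
orientation: [-0.05, 0.706, 0.048, 0.705]
ft_force: [4.3, -12.5, 6.1]
finger_gap: 24.0
```

```bash
python3 -c "
from h import *
rep()"
```

```text
t19.48 railx 1.1 raily 85.3 z 81.7 | Fx 2.52 Fy -12.98 Fz 6.13 gap 24.0
```

Clear bind, held at about 13 N at the wrist (about 10 to 11 N on the stop). Backing off.

>>> apply_moves([
  [[0,-0.1,0],[0,0,0]],
  [[0,-0.4,0],[0,0,0]],
  [[0,-0.8,0],[0,0,0]],
  [[0,-1.2,0],[0,0,0]],
  [[0,-1.6,0],[0,0,0]],
  [[0,-2.0,0],[0,0,0]],
  [[0,-2.4,0],[0,0,0]],
  [[0,-2.8,0],[0,0,0]],
  [[0,-3.0,0],[0,0,0]],
  [[0,-3.1,0],[0,0,0]],
  [[0,-3.1,0],[0,0,0]],
  [[0,-3.1,0],[0,0,0]],
])

```text
clock: 20.48
ee_pos: [545.1, 94.9, 81.8]
orientation: [-0.049, 0.705, 0.05, 0.705]
ft_force: [-1.0, -0.4, 5.7]
finger_gap: 24.0
```

```bash
python3 -c "
from h import *
rep()"
```

```text
t20.48 railx 1.2 raily 56.6 z 81.8 | Fx -1.01 Fy -0.31 Fz 5.72 gap 24.0
```

>>> apply_moves([
  [[0,0,0],[0,0,0]],
  [[0,0,0],[0,0,0]],
  [[0,0,0],[0,0,0]],
  [[0,0,0],[0,0,0]],
], claw=0.5)

```text
clock: 20.82
ee_pos: [544.8, 94.4, 81.1]
orientation: [-0.049, 0.706, 0.049, 0.705]
ft_force: [-0.3, -0.5, 0.1]
finger_gap: 42.2
```

>>> apply_moves([
  [[-0.5,0,0],[0,0,0]],
  [[-2.0,0,0],[0,0,0]],
  [[-4.0,0,0],[0,0,0]],
  [[-6.0,0,0],[0,0,0]],
  [[-8.0,0,0],[0,0,0]],
  [[-9.5,0,0],[0,0,0]],
  [[-10,0,0],[0,0,0]],
  [[-10,0,0],[0,0,0]],
])

```text
clock: 21.48
ee_pos: [545.8, 94.6, 183.1]
orientation: [-0.049, 0.704, 0.05, 0.706]
ft_force: [0.3, 0.6, -0.3]
finger_gap: 43.9
```

```bash
python3 -c "
from h import *
s=rep();cv2.imwrite('pics/w5.png',read_camera('wrist'))
cv2.imwrite('pics/s5.png',read_camera('side'))
S=C+145.3*Y
for dx in (0,65): print(tool(s,[*(S+dx*X),105]))"
```

```text
t21.48 railx 1.9 raily 56.2 z 183.1 | Fx 0.36 Fy 0.54 Fz -0.31 gap 43.9
[78.18194794 89.04339517 -2.09988328]
[78.3561023  89.01433717 62.89675846]
```

View pics/w5.png

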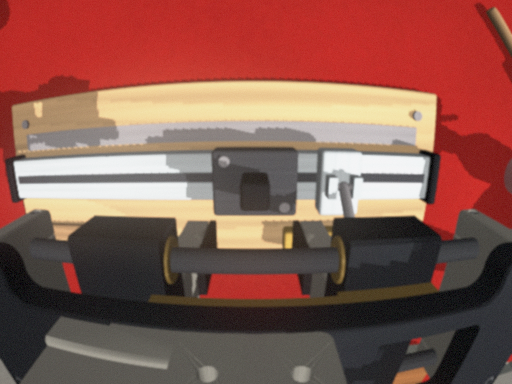

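View pics/s5.png

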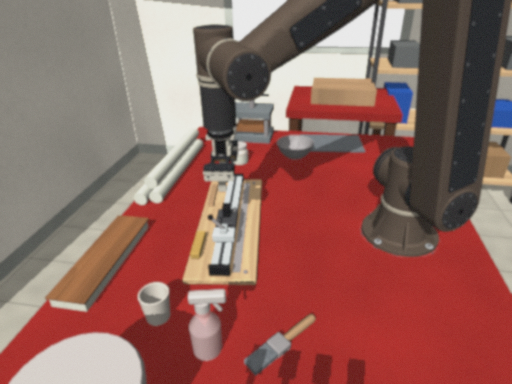

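The wrist view shows a clear gap between carriage (213–297) and stop (318–363). The lever leans away, with its rod at (345,200). Next I shut the fingers and go beyond the lever.

>>> apply_moves([
  [[0,0.5,0.3],[0,0,0]],
  [[0,1.5,1.0],[0,0,0]],
  [[0,3.0,2.0],[0,0,0]],
  [[0,4.5,3.2],[0,0,0]],
  [[0,6.0,4.4],[0,0,0]],
  [[0,7.5,5.5],[0,0,0]],
  [[0,8.5,6.2],[0,0,0]],
  [[0,8.9,6.5],[0,0,0]],
  [[0,8.9,6.5],[0,0,0]],
  [[0,8.9,6.5],[0,0,0]],
], claw=0.0)

```text
clock: 22.42
ee_pos: [596.8, 191.6, 181.0]
orientation: [-0.05, 0.706, 0.049, 0.705]
ft_force: [-0.0, -0.6, -0.0]
finger_gap: 0.7
```

```bash
python3 -c "
from h import *
s=rep();cv2.imwrite('pics/w6.png',read_camera('wrist'))
S=C+145.3*Y
for dx in (0,65): print(tool(s,[*(S+dx*X),105]))"
```

```text
t22.42 railx 65.9 raily 145.1 z 181.0 | Fx -0.12 Fy -0.58 Fz -0.03 gap 0.7
[ 76.07521932   0.23924522 -65.80922944]
[76.0095167   0.18068357 -0.81240748]
```

View pics/w6.png

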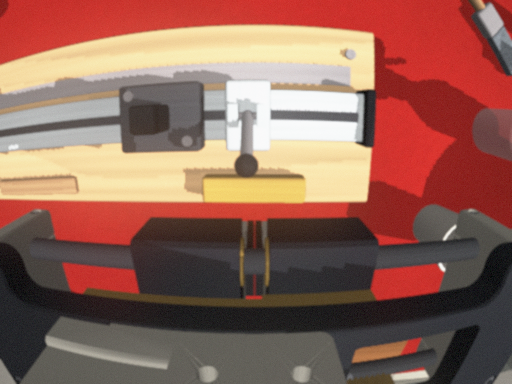

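```bash
python3 -c "
from h import *
s=read_state()
for n,uv,z in(('ball',(246,165),125),('knob',(147,119),116),('stop corners',(226,81),75),('',(269,81),75)):
  p=wray(uv,z,s);d=p[:2]-C;print(n,d@X,d@Y)"
```

```text
ball 35.33734908529916 138.25837154832254
knob -0.46891995255606234 60.48741010476746
stop corners -30.878499530025792 119.44396988143347
 -30.713926577754144 157.24339809366288
```

>>> apply_moves([
  [[0.5,0,0],[0,0,0]],
  [[1.5,0,0],[0,0,0]],
  [[3.0,0,0],[0,0,0]],
  [[4.5,0,0],[0,0,0]],
  [[6.0,0,0],[0,0,0]],
  [[7.0,0,0],[0,0,0]],
  [[7.5,0,0],[0,0,0]],
  [[7.5,0,0],[0,0,0]],
  [[7.5,0,0],[0,0,0]],
])

```text
clock: 23.22
ee_pos: [597.3, 191.3, 106.7]
orientation: [-0.049, 0.705, 0.049, 0.705]
ft_force: [-0.2, -0.7, 0.6]
finger_gap: 0.4
```

```bash
python3 -c "
from h import *
s=rep()
"
```

```text
t23.22 railx 66.3 raily 144.8 z 106.7 | Fx -0.32 Fy -0.63 Fz 0.62 gap 0.4
```

The camera puts the stop nearer 138 than 145, so it may have sprung back. I'll measure the gap between the top edges directly.

```bash
python3 -c "
from h import *
a=cv2.imread('pics/w6.png');b=cv2.resize(a[60:190,100:300],None,fx=4,fy=4,interpolation=cv2.INTER_CUBIC);cv2.imwrite('pics/w6z.png',b)"
```

```text
(no output)
```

View pics/w6z.png

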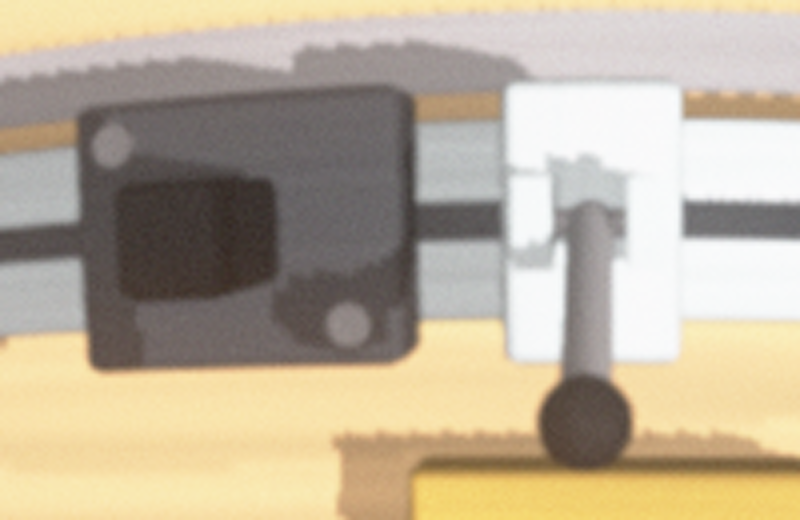

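```bash
python3 -c "
from h import *
s=read_state()
s=dict(s);s['ee_pos']=np.array([596.8,191.6,181.0])
def r(u,v,z=75):
  p=wray((100+u/4,60+v/4),z,s);d=p[:2]-C;return d@Y
for v in(120,330):
  L,R,SL,SR=[r(u,v) for u in(83,412,505,682)]
  print('car',L,R,R-L,(L+R)/2,'stop',SL,SR,SR-SL,(SL+SR)/2,'gap',SL-R)
"
```

```text
car 19.503387209088718 99.40011327405277 79.89672606496406 59.45175024157074 stop 120.1533790234205 159.0473791542275 38.894000130807015 139.600379088824 gap 20.753265749367728
car 17.004091842408265 98.54758930029897 81.54349745789071 57.77584057135361 stop 119.71465236157648 159.3797607416352 39.665108380058726 139.54720655160585 gap 21.167063061277517
```

The gap is about 21 mm, because the stop springs back about 6 mm when unloaded. That is inside the window but not central, so I'll regrip and back the carriage off another 9 mm before flipping the lever.

>>> apply_moves([
  [[-1,0,0],[0,0,0]],
  [[-3,0,0],[0,0,0]],
  [[-5,0,0],[0,0,0]],
  [[-6.0,-1.5,-1.0],[0,0,0]],
  [[-6.0,-3.5,-2.5],[0,0,0]],
  [[-6.0,-5.5,-4.0],[0,0,0]],
  [[-6.0,-7.5,-5.4],[0,0,0]],
  [[-6.0,-8.5,-6.2],[0,0,0]],
  [[-6.0,-8.8,-6.5],[0,0,0]],
  [[-6.0,-8.8,-6.5],[0,0,0]],
  [[-6.0,-8.8,-6.5],[0,0,0]],
], claw=0.6)

```text
clock: 24.13
ee_pos: [545.9, 95.8, 167.6]
orientation: [-0.049, 0.705, 0.049, 0.706]
ft_force: [0.1, -0.1, -0.1]
finger_gap: 52.7
```

```bash
python3 -c "
from h import *
s=rep()
p=C+1*X+56.8*Y;print(tool(s,[*p,82]))
"
```

```text
t24.13 railx 2.1 raily 57.3 z 167.6 | Fx 0.06 Fy -0.06 Fz -0.12 gap 52.7
[85.57059535 -0.56361822 -1.28653153]
```

>>> apply_moves([
  [[1,0,0],[0,0,0]],
  [[3,0,0],[0,0,0]],
  [[5,0,0],[0,0,0]],
  [[7,0,0],[0,0,0]],
  [[8,0,-0.1],[0,0,0]],
  [[8.4,0,-0.1],[0,0,0]],
  [[8.5,0,-0.1],[0,0,0]],
  [[8.5,0,-0.1],[0,0,0]],
])

```text
clock: 24.8
ee_pos: [544.5, 95.5, 81.7]
orientation: [-0.05, 0.705, 0.049, 0.705]
ft_force: [-0.1, 0.4, -0.3]
finger_gap: 53.0
```

>>> apply_moves([
  [[0,0,0],[0,0,0]],
  [[0,0,0],[0,0,0]],
  [[0,0,0],[0,0,0]],
  [[0,0,0],[0,0,0]],
  [[0,0,0],[0,0,0]],
  [[0,0,0],[0,0,0]],
], claw=0.0)

```text
clock: 25.3
ee_pos: [544.2, 95.1, 82.0]
orientation: [-0.049, 0.705, 0.049, 0.706]
ft_force: [-0.3, -0.4, 1.7]
finger_gap: 23.9
```

>>> apply_moves([
  [[0,-0.1,0],[0,0,0]],
  [[0,-0.3,0],[0,0,0]],
  [[0,-0.5,0],[0,0,0]],
  [[0,-0.7,0],[0,0,0]],
  [[0,-0.9,0],[0,0,0]],
  [[0,-0.9,0],[0,0,0]],
  [[0,-0.9,0],[0,0,0]],
  [[0,-0.9,0],[0,0,0]],
])

```text
clock: 25.97
ee_pos: [545.5, 85.9, 81.9]
orientation: [-0.049, 0.705, 0.049, 0.706]
ft_force: [-1.4, 1.7, 6.0]
finger_gap: 24.2
```

```bash
python3 -c "
from h import *
s=rep()
"
```

```text
t25.97 railx 0.4 raily 47.6 z 81.9 | Fx -1.20 Fy 1.84 Fz 6.00 gap 24.2
```

Carriage is now at about 47.6, with the stop at about 139. Release and go beyond the lever.

>>> apply_moves([
  [[0,0,0],[0,0,0]],
  [[0,0,0],[0,0,0]],
  [[0,0,0],[0,0,0]],
  [[0,0,0],[0,0,0]],
], claw=0.5)

```text
clock: 26.3
ee_pos: [545.1, 86.0, 81.3]
orientation: [-0.049, 0.706, 0.049, 0.705]
ft_force: [0.4, 0.6, -1.0]
finger_gap: 42.5
```

>>> apply_moves([
  [[-0.5,0,0],[0,0,0]],
  [[-2.0,0,0],[0,0,0]],
  [[-4.0,0,0],[0,0,0]],
  [[-6.0,0,0],[0,0,0]],
  [[-8.0,0,0],[0,0,0]],
  [[-9.5,0,0],[0,0,0]],
  [[-10,0,0],[0,0,0]],
  [[-10,0,0],[0,0,0]],
])

```text
clock: 26.97
ee_pos: [546.0, 86.5, 183.1]
orientation: [-0.049, 0.704, 0.05, 0.706]
ft_force: [-1.2, 0.2, -0.3]
finger_gap: 44.1
```

>>> apply_moves([
  [[0,0.5,0.3],[0,0,0]],
  [[0,1.5,1.0],[0,0,0]],
  [[0,3.0,2.0],[0,0,0]],
  [[0,4.5,3.2],[0,0,0]],
  [[0,6.0,4.4],[0,0,0]],
  [[0,7.5,5.5],[0,0,0]],
  [[0,8.6,6.2],[0,0,0]],
  [[0,9.2,6.5],[0,0,0]],
  [[0,9.2,6.5],[0,0,0]],
  [[0,9.2,6.5],[0,0,0]],
  [[0,9.2,6.5],[0,0,0]],
], claw=0.0)

```text
clock: 27.88
ee_pos: [596.4, 185.9, 181.4]
orientation: [-0.049, 0.706, 0.049, 0.705]
ft_force: [-0.2, -0.1, 0.7]
finger_gap: 0.4
```

```bash
python3 -c "
from h import *
s=rep();a=read_camera('wrist');cv2.imwrite('pics/w7.png',a)
b=cv2.resize(a[60:190,100:300],None,fx=4,fy=4,interpolation=cv2.INTER_CUBIC);cv2.imwrite('pics/w7z.png',b)
np.savez('w7.npz',p=s['ee_pos'],o=s['orientation'])"
```

```text
t27.88 railx 64.7 raily 139.6 z 181.4 | Fx -0.19 Fy -0.08 Fz 0.75 gap 0.4
```

View pics/w7z.png

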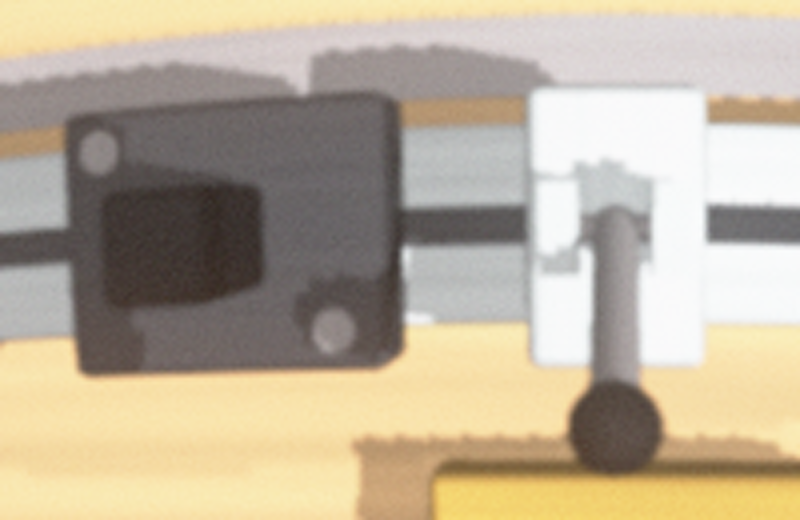

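The gap is now about 29 mm (carriage edge at zoom column 402, stop 530–705), and the ball is centred under the fingers at (254,166). Descend and draw across.

>>> apply_moves([
  [[0.5,0,0],[0,0,0]],
  [[1.5,0,0],[0,0,0]],
  [[3.0,0,0],[0,0,0]],
  [[4.5,0,0],[0,0,0]],
  [[6.0,0,0],[0,0,0]],
  [[7.0,0,0],[0,0,0]],
  [[7.5,0,0],[0,0,0]],
  [[7.5,0,0],[0,0,0]],
  [[7.5,0,0],[0,0,0]],
])

```text
clock: 28.68
ee_pos: [597.0, 186.2, 106.7]
orientation: [-0.049, 0.705, 0.049, 0.705]
ft_force: [0.4, 0.3, -0.4]
finger_gap: 0.5
```

>>> apply_moves([
  [[0,0,-0.2],[0,0,0]],
  [[0,0,-0.5],[0,0,0]],
  [[0,0,-0.8],[0,0,0]],
  [[0,0,-1.1],[0,0,0]],
  [[0,0,-1.4],[0,0,0]],
  [[0,0,-1.7],[0,0,0]],
  [[0,0,-2.0],[0,0,0]],
  [[0,0,-2.3],[0,0,0]],
  [[0,0,-2.6],[0,0,0]],
  [[0,0,-2.9],[0,0,0]],
  [[0,0,-3.2],[0,0,0]],
  [[0,0,-3.5],[0,0,0]],
])

```text
clock: 29.68
ee_pos: [561.5, 181.2, 106.3]
orientation: [-0.049, 0.706, 0.049, 0.705]
ft_force: [1.9, -0.3, 1.7]
finger_gap: 0.3
```

```bash
python3 -c "
from h import *
s=rep()
"
```

```text
t29.68 railx 29.5 raily 139.8 z 106.3 | Fx 1.80 Fy -0.57 Fz 1.69 gap 0.3
```

>>> apply_moves([
  [[0,0,-0.3],[0,0,0]],
  [[0,0,-0.6],[0,0,0]],
  [[0,0,-0.9],[0,0,0]],
  [[0,0,-1.2],[0,0,0]],
  [[0,0,-1.5],[0,0,0]],
  [[0,0,-1.8],[0,0,0]],
  [[0,0,-2.1],[0,0,0]],
  [[0,0,-2.4],[0,0,0]],
  [[0,0,-2.7],[0,0,0]],
])

```text
clock: 30.43
ee_pos: [535.4, 177.8, 106.5]
orientation: [-0.049, 0.705, 0.049, 0.706]
ft_force: [3.0, 0.5, -1.7]
finger_gap: 0.2
```

```bash
python3 -c "
from h import *
s=rep()
"
```

```text
t30.43 railx 3.1 raily 140.0 z 106.5 | Fx 3.05 Fy 0.13 Fz -1.69 gap 0.2
```

>>> apply_moves([
  [[0,0,-0.1],[0,0,0]],
  [[0,0,-0.2],[0,0,0]],
  [[0,0,-0.3],[0,0,0]],
  [[0,0,-0.3],[0,0,0]],
])

```text
clock: 30.77
ee_pos: [532.4, 177.4, 106.6]
orientation: [-0.049, 0.705, 0.049, 0.705]
ft_force: [1.4, 0.1, -0.4]
finger_gap: 0.5
```

```bash
python3 -c "
from h import *
s=rep()
"
```

```text
t30.77 railx 0.1 raily 140.0 z 106.6 | Fx 1.38 Fy -0.13 Fz -0.36 gap 0.5
```

>>> apply_moves([
  [[0,0,-0.1],[0,0,0]],
  [[0,0,-0.2],[0,0,0]],
  [[0,0,-0.3],[0,0,0]],
  [[0,0,-0.3],[0,0,0]],
])

```text
clock: 31.1
ee_pos: [529.3, 176.8, 106.6]
orientation: [-0.049, 0.705, 0.049, 0.705]
ft_force: [0.7, 0.0, 0.5]
finger_gap: 0.4
```

```bash
python3 -c "
from h import *
s=rep()
"
```

```text
t31.10 railx -3.0 raily 139.9 z 106.6 | Fx 0.66 Fy -0.04 Fz 0.46 gap 0.4
```

>>> apply_moves([
  [[0,0,-0.1],[0,0,0]],
  [[0,0,-0.2],[0,0,0]],
  [[0,0,-0.3],[0,0,0]],
])

```text
clock: 31.35
ee_pos: [526.9, 176.6, 106.7]
orientation: [-0.049, 0.705, 0.049, 0.706]
ft_force: [4.3, 0.4, 0.3]
finger_gap: 0.4
```

```bash
python3 -c "
from h import *
s=rep()
cv2.imwrite('pics/w8.png',read_camera('wrist'))
"
```

```text
t31.35 railx -5.4 raily 140.0 z 106.7 | Fx 4.33 Fy -0.25 Fz 0.27 gap 0.4
```

View pics/w8.png

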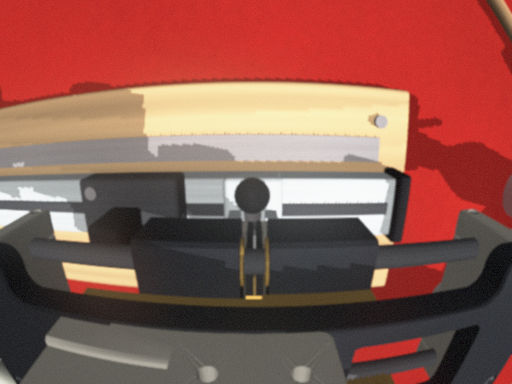

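```bash
python3 -c "
from h import *
s=read_state()
for z in(125,131,136):
  p=wray((253,195),z,s);d=p[:2]-C;print(z,d@X,d@Y)"
```

```text
125 -35.34883663051377 139.027842078471
131 -37.17508465103522 139.04625925346912
136 -38.6969580014697 139.0616068993008
```

>>> apply_moves([
  [[0,0,-0.1],[0,0,0]],
  [[0,0,-0.2],[0,0,0]],
  [[0,0,-0.2],[0,0,0]],
])

```text
clock: 31.65
ee_pos: [525.9, 176.7, 107.3]
orientation: [-0.049, 0.704, 0.05, 0.706]
ft_force: [6.7, 0.9, 0.4]
finger_gap: 0.3
```

```bash
python3 -c "
from h import *
s=rep()
"
```

```text
t31.65 railx -6.4 raily 140.3 z 107.3 | Fx 6.76 Fy -0.04 Fz 0.42 gap 0.3
```

The ball is at x = -35 and z = 125, the end of travel, and the force rise confirms it. Retreat and check.

>>> apply_moves([
  [[0,0,0.4],[0,0,0]],
  [[0,0,1.0],[0,0,0]],
  [[0,0,1.5],[0,0,0]],
  [[-1.0,0,1.5],[0,0,0]],
  [[-3.0,0,1.5],[0,0,0]],
  [[-5.0,0,1.5],[0,0,0]],
  [[-7.0,0,2.5],[0,0,0]],
  [[-8,0,4.5],[0,0,0]],
  [[-8.5,0,6.0],[0,0,0]],
  [[-8.5,0,7.0],[0,0,0]],
  [[-8.5,0,7.0],[0,0,0]],
  [[-8.5,0,7.0],[0,0,0]],
])

```text
clock: 32.65
ee_pos: [593.3, 185.5, 190.5]
orientation: [-0.049, 0.706, 0.049, 0.705]
ft_force: [-1.3, -0.6, 0.3]
finger_gap: 0.6
```

```bash
python3 -c "
from h import *
s=rep();a=read_camera('wrist')
b=cv2.resize(a[60:210,60:300],None,fx=3.3,fy=3.3,interpolation=cv2.INTER_CUBIC);cv2.imwrite('pics/w9z.png',b)
cv2.imwrite('pics/s9.png',read_camera('side'));rep()
"
```

```text
t32.65 railx 61.6 raily 139.6 z 190.5 | Fx -1.32 Fy -0.41 Fz 0.30 gap 0.6
t32.75 railx 61.1 raily 139.7 z 190.7 | Fx -0.03 Fy -0.20 Fz -0.28 gap 0.2
```

View pics/w9z.png

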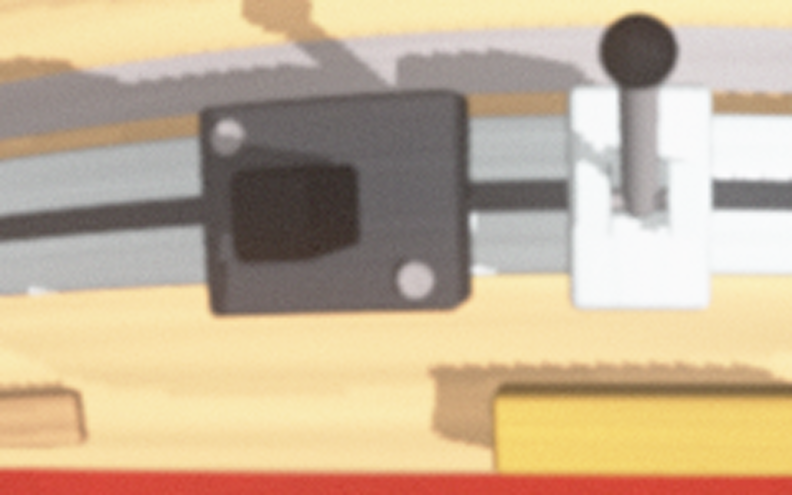

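View pics/s9.png

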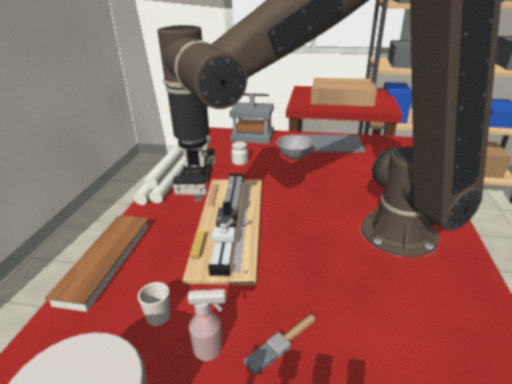

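The lever is over on the robot's side, with the ball at zoom (638,50). The gap is about 29 mm (columns 468–570, stop 140 px wide for 40 mm), and everything else is in place. Handing in.

```bash
python3 -c "
from bench import *
print(finish_job())"
```

```text
the job is handed in; nothing more can be done
None
```

I slid the carriage into the stop and pushed both along the rail until it bound, then backed off and flipped the clamp lever fully over. I handed the job in at about 33 s of the 69 s allowed. No verdict is reported.

- **Bind:** The push rose from a steady 4.5 N to about 13 N at the wrist. Taking off the carriage's drag, that is about 11 N on the stop, held for about 0.3 s.
- **Back-off:** My first back-off was 29 mm by arm position, but the wrist camera showed a gap of only about 21 mm. The stop had apparently sprung back about 6 mm once unloaded, so it is not exactly where it was when bound. I regripped and backed off a further 9 mm before touching the lever; the last picture shows about 29 mm clear.
- **Lever:** It is at its end of travel: I felt the force rise to 6.7 N, and the camera put the ball 35 mm to the robot's side of the stop's middle.
- **At hand-in:** The gripper was clear of everything, about 190 mm above the bench. In the side view the other things looked unmoved; I did not measure them.

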